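# Refit the filter cassette of the air service unit and prime its lubricator

### The job

Put the air service unit on the saw table back in order: take the tape measure out of its filter bay and stand it upright on free table beside or behind the unit, then hook the filter cassette's tongue under the bay's lip and swing its other end down under control, without letting it drop, until it lies flat and fully home in the bay. Then prime the lubricator: press the sprung cap on its bottle all the way down for a moment and let it come up again. Leave the other things on the table where they are.

Things in the scene. Friction and masses are not known exactly. Their poses are not given: they have to be found in the camera images.
- unit: Grey air service unit, fixed. Sizes in mm, in its own frame: origin at table level under the middle of the bay's cassette place; z up, +x to the lip, +y to the bottle. Base plate 10 thick, x -75 to 100, y -68 to 128. Part of it: an aluminium lubricator bottle, 58 across, at x 0, y 95, to z 105, with a sprung cap on top.
- bay_floor (a point): Floor of the unit's filter bay, at x 0, y 0, z 10 mm in the unit's frame. The bay is an open tray: inside x -65 to 87, y -47 to 47 mm in the unit's frame, near wall (at x = -65) up to z 38, side walls to z 30, all 6 mm thick; a lip overhangs its +x end.
- lip_edge (a point): Middle of the lower front edge of the bay's dark steel lip, at x 74, y 0, z 23 mm in the unit's frame. The lip runs across the whole bay from x 74 to the far wall at 87, is 6 mm thick (top z 29) and open below. The cassette (146 mm long) cannot pass flat between lip and near wall (139 mm): it goes in tongue first, tilted 0.2 to 0.35 rad.
- cassette: Loose filter cassette, 0.25 kg, flat on the table: grey frame 124 x 84 x 22 mm round white paper pleats. Origin: centre of the frame's underside; z up, +x to its steel tongue. On top across the middle a black grip rib, 12 mm thick in x, 60 long in y, z 22 to 52 mm: pinch it along x. Home: on the bay floor, axes as the unit's, play 3 mm each way in x, 5 in y.
- tongue_tip (a point): Middle of the end of the cassette's tongue, at x 84, y 0, z 3 mm in the cassette's frame. The tongue is a strip 60 mm wide, z 0 to 6, from the frame's end at x 62 to x 84 mm.
- cap (a joint): Travel of the sprung cap on the lubricator bottle: 0 up (at rest), 0.008 m fully down; about 4 N holds it down.
- cap_top (a point): Centre of the cap's top face (cap 33 mm across, flat top 26 mm; small spout towards -x of the unit), 132 mm above the table at rest.
- tape: Yellow and black tape measure standing on its narrow side, 38 (x) x 73 (y) x 66 (z) mm, 0.21 kg, loose; origin at the centre of its underside, z up. At the start it stands on the floor of the filter bay. Pinch it across x, near its top.
- hood_corner (a point): Lower near left corner of the fixed red saw hood, at x 0.62, y -0.05, z 0.16 m: the hood fills x 0.62 to 0.73, y -0.46 to -0.05, z 0.16 to 0.31, with a thin steel riving knife below its left end (x 0.68, y -0.16 to -0.03, up to z 0.11). It hangs on a green overarm tube that runs along x at y -0.46 to -0.37, underside z 0.33: keep hand and wrist clear of both.
- board_end (a point): Near end of the fixed long boards that lie on the table along x at the left, 24 to 45 mm high, y 0.25 to 0.37 m, from x 0.44 m on.
- wedge: Oak wedge, 32 (x) x 110 (y) x 21 mm, loose bystander lying by the cassette's side; origin at the centre of its underside.
- bolt: Hex bolt standing on its head, 18 x 21 x 53 mm high, loose bystander by the cassette's tail end; origin at the centre of its underside.
- screw_tin: Grey hinged tin, 80 (x) x 113 (y) x 36 mm, loose bystander; origin at the centre of its underside.
- offcut: Pine offcut, 45 (x) x 120 (y) x 28 mm, loose bystander; origin at the centre of its underside.
- wax_tin: Round tin, 66 mm across, 24 mm high, dark green lid, loose bystander; origin at the centre of its underside.
Things that resemble listed ones, but are neither listed nor needed, are in the scene too. Several things have the shape of the tape; the one meant has the colours described above.

How it is judged:
By the outcome, as a careful person would: the job done as asked, in the order asked, and still so for the second after the job is handed in, with the robot touching nothing.
It also fails if it takes over 69 s, if anything falls off the work surface, if the arm or the gripper's body presses on something with over 40 N, if the wrist force passes 120 N, or if a joint passes its speed limit or range.

### The arm

A 6-joint arm with a two-finger parallel gripper is mounted at the origin on the work surface; the furniture and walls round the work are solid. World frame = base frame: x ahead of the robot, y to its left, z up, the work surface at z = 0. Lengths are in mm, angles in rad, forces in N, time in s.
With the tool pointing down it reaches from about 400 to 925 mm from the base axis. Payload 12.5 kg.
Tool frame: the origin (TCP) lies midway between the tips of the shut fingers; the grasp point (between the pads) lies 19 mm behind it (env.pinch_z is the z of the grasp point in the tool frame, in mm); z points along the fingers, y is the line along which they close (so a half turn about z gives the same grasp; the last joint's range is limited). The gripper opens to 95 mm and grips with 3 to 60 N. Pads are 20 mm wide; open, the fingers measure 119 mm over their backs; the gripper's body (75 mm by 180 mm) begins 59 mm behind the grasp point.
Start: joints at [1.18, 0.491, 1.559, -0, 1.092, -0.106], TCP at [175.586, 599.847, 214.661] pointing down, gripper open.
Joint ranges: [-3.1, 3.1], [-0.84, 2.19], [0.05, 2.79], [-1.13, 4.28], [0.06, 2.93], [-2.69, 2.69]. Speed limits (rad/s): [2.22, 2.22, 2.79, 3.14, 3.14, 3.14].

### API

Orientations are given as [roll, pitch, yaw] about the fixed x, y, z axes, in that order (R = Rz(yaw) Ry(pitch) Rx(roll)).
In Python, from cell import env, eyes gives the robot as it stands.
- The arm moves only by the shell command python3 -m inch 'ROWS'. ROWS is JSON, a list of rows, each a list of 3 entries, a list of its own where there are three numbers: the shift along the tool's x, y, z in units of 60 mm (1.0 is 60 mm), then the turn about the tool's z in units of 5 degrees (1.0 is 5 degrees), then the closure, from -1 (fully open) to 1 (shut). In form: [[[tx, ty, tz], turn, claw], ...]. A call has exactly 10 rows; each row shifts and turns the commanded pose from where the row before left it, along the tool's axes as they then stand; what a row does not reach is not made up. A row lasts 1/8 s, in which the tool goes at most 62.5 mm and 10.7 degrees, less where a joint would pass 70% of its speed; a pose out of reach is approached as far as the arm can. A call is refused whole if a number of a shift passes 1 or a number of a turn 1, either way. A call with a gripper value outside its range is refused whole. The fingers move at their own pace and stop on an object; the grip force is fixed at half the most. Time passes only in rows, so rows that do not move let the fingers close, or fill a call up. It gives the time, the measured TCP pose, the force, the opening and the grip force at its end, in the units of the state.
- env.state(): the state, without advancing time (a new reading comes with each control period).
- eyes.read_camera(name): name is "scene" or "top" or "wrist"; returns a dict with "pixels" (480x640x3 uint8, red, green, blue), "fx", "fy", "cx", "cy" (pixels), "extrinsics" (4x4, takes a point from world to camera coordinates). Camera axes: x right, y down, z forward; pixel columns grow to the right and rows downward; lengths in mm; the calibration is good to about 2 mm. A picture is of the moment at which its call begins. There is no depth.
- env.job_done(): hands the job in; it is judged then, once.
Trained networks look in a picture, given as the dict that the camera call returned (one of the last four; its "shot" number tells which), for a name from the list of things; names that differ only in an ending like _2 or _b are one class to them, and where a whole thing is asked for, a point or a joint stands for the part that bears it (a point fixed in the world has none). Each returns a list of dicts, best first, with "score" (0 to 1); they miss things now and then, are a little off and sometimes report something else, mostly with a low value. They report only what shows in the picture. A call takes as long as a camera call. They do not tell look-alikes from the thing itself.
- eyes.boxes_of(name, picture): "centre" ([row, column] in pixels, amid what is visible of it).
- eyes.cut_out(name, picture): "mask" (480x640 bool, what is visible of it) and "centre" ([row, column] in pixels, amid what is visible of it).
- eyes.spot_point(name, picture): "centre" ([row, column] in pixels: a listed point, or the origin of a listed thing).
The state is a dict: "t": time; "joints": joint angles; "qvel": joint speeds; "tau": joint torques, N m; "eef_pos": TCP position; "tcp_rot": TCP orientation; "ft_force": force on the tool from outside, world axes, zero at the start; "moment": the same for the moment, N m; "opening": opening from 0.0 (shut) to 1.0 (fully open); "grip_force": force on a finger pad.
Only numpy, scipy, OpenCV 4.12 (cv2) and the standard library are available. Lean on these libraries where they do the work, as an engineer would, in place of code of your own. Each camera call takes 0.05 s, during which the arm holds its last target. There are 200 camera calls.

## Working session

There is one attempt and no reset: what is moved stays moved. The work goes in short steps, Python scripts to look and compute and a shell command to move; the robot and the scene stay as the last step left them, time stands still between calls to the robot, and variables do not carry over. Pictures are saved under pics/ and viewed, at most 10 in all, crops included, and the job is handed in when it is done.

```bash
ls; mkdir -p pics; cat > h.py <<'E'
import numpy as np, cv2
from cell import env, eyes
def save(p,n): cv2.imwrite(f'pics/{n}.png',p['pixels'][:,:,::-1])
def ray(p,rc):
    E=np.array(p['extrinsics']);R,t=E[:3,:3],E[:3,3]
    d=R.T@np.array([(rc[1]-p['cx'])/p['fx'],(rc[0]-p['cy'])/p['fy'],1]);return -R.T@t,d
def atz(p,rc,z):
    o,d=ray(p,rc);return o+d*(z-o[2])/d[2]
def tri(l):
    A=np.zeros((3,3));b=np.zeros(3);rs=[ray(p,rc) for p,rc in l]
    for o,d in rs:
        d=d/np.linalg.norm(d);M=np.eye(3)-np.outer(d,d);A+=M;b+=M@o
    x=np.linalg.solve(A,b)
    return x,[float(np.linalg.norm(np.cross(x-o,d/np.linalg.norm(d)))) for o,d in rs]
def proj(p,X):
    E=np.array(p['extrinsics']);c=E[:3,:3]@np.array(X)+E[:3,3]
    return [p['cy']+p['fy']*c[1]/c[2],p['cx']+p['fx']*c[0]/c[2]]
E
cat > look.py <<'E'
from h import *
np.set_printoptions(precision=1,suppress=True)
P={n:eyes.read_camera(n) for n in('scene','top')}
for n,p in P.items():
    save(p,n+'0'); print(n,-np.array(p['extrinsics'])[:3,:3].T@np.array(p['extrinsics'])[:3,3])
for k in 'unit bay_floor lip_edge cassette tongue_tip cap_top tape wedge bolt screw_tin offcut wax_tin hood_corner board_end'.split():
    r={}
    for n,p in P.items():
        r[n]=eyes.spot_point(k,p)[:4]
        print(k,n,[(np.round(q['centre'],1).tolist(),round(q['score'],2)) for q in r[n]])
    if r['scene'] and r['top']:
        x,e=tri([(P[n],r[n][0]['centre']) for n in P]);print('   ->',x,np.round(e,1))
print(env.state())
E
python3 look.py
```

```text
pics
scene [  92.9 -795.6  883.8]
top [ 275.7  -29.1 1226.5]
unit scene [([253.3, 287.6], 0.59)]
unit top [([261.7, 281.8], 0.83)]
   -> [459.1  97.3 -12.3] [0. 0.]
bay_floor scene [([249.8, 288.1], 0.89)]
bay_floor top [([256.7, 283.8], 0.77)]
   -> [464.8  92.    3.1] [5.8 5.8]
lip_edge scene [([230.1, 310.5], 0.87)]
lip_edge top [([233.6, 271.1], 0.83), ([296.7, 447.0], 0.41), ([260.3, 282.5], 0.35)]
   -> [533.9 124.8  13.5] [1.4 1.4]
cassette scene [([354.9, 356.0], 0.56)]
cassette top [([260.1, 411.4], 0.68)]
   -> [ 457.2 -253.8    4.7] [3.5 3.5]
tongue_tip scene [([340.4, 392.5], 0.73), ([376.9, 317.5], 0.33)]
tongue_tip top [([228.9, 408.3], 0.75), ([260.0, 284.8], 0.51)]
   -> [ 546.1 -250.1   -3.8] [2.8 2.8]
cap_top scene [([193.7, 263.8], 0.59)]
cap_top top [([185.0, 335.6], 0.74), ([261.9, 241.7], 0.49)]
   -> [463.6 -35.4 314.7] [103.8 103.8]
tape scene [([226.0, 368.2], 0.8), ([332.4, 342.6], 0.37)]
tape top [([184.8, 284.3], 0.96), ([243.7, 347.6], 0.77), ([258.4, 282.4], 0.65)]
   -> [681.   91.8  -3.2] [4.3 4.3]
wedge scene [([333.0, 340.2], 0.77), ([339.3, 393.6], 
[... 420 characters left out ...]
1], 0.78), ([233.8, 411.7], 0.21)]
   -> [316.8 316.2 -16.4] [0.9 0.9]
hood_corner scene [([211.9, 380.9], 0.65)]
hood_corner top [([263.3, 281.9], 0.73), ([187.0, 335.4], 0.69)]
   -> [529.4  19.7 151.3] [115.3 115.3]
board_end scene [([202.3, 250.3], 0.92)]
board_end top [([266.9, 203.3], 0.9)]
   -> [442.7 307.9   6.4] [0.5 0.5]
{'t': 1.5, 'joints': array([ 1.2,  0.5,  1.6, -0. ,  1.1, -0.1]), 'qvel': array([ 0., -0., -0., -0.,  0.,  0.]), 'tau': array([ -0. , -61.2, -25.8,   0.1,   0. ,   0. ]), 'eef_pos': array([175.6, 599.9, 214.7]), 'tcp_rot': array([3.1, 0. , 2.9]), 'ft_force': array([0. , 0.4, 0.6]), 'moment': array([ 0., -0., -0.]), 'grip_force': 0.0, 'opening': 1.0005791292224282}
```

View pics/scene0.png

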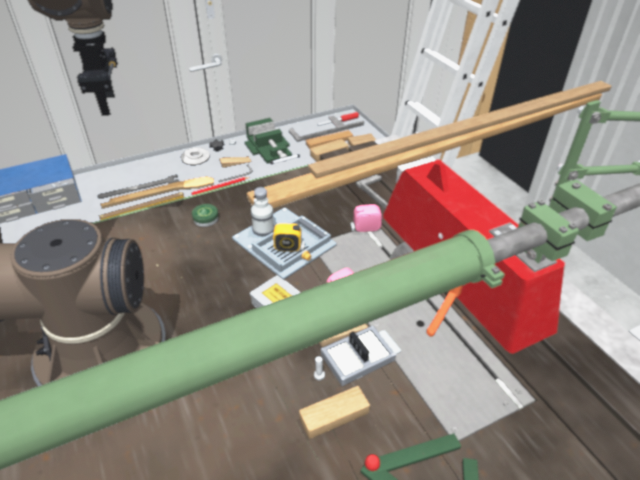

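View pics/top0.png

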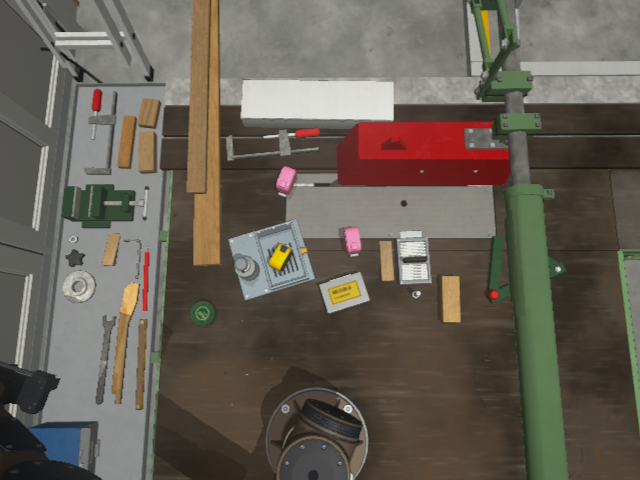

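Tape-shaped things in the top view are pink at (180,286), pink at (240,351) and yellow/black at (257,281) inside the bay. The last one matches the description. The unit is yawed about +0.28 rad, and the cassette is almost straight. I'll check with a crop from the wrist camera over the unit.

```bash
cat >> h.py <<'E'
from scipy.spatial.transform import Rotation as Ro
def go(target=None,yaw=None):
    """shift in tool axes (units of 60mm) and turn (units of 5deg) from present measured pose; yaw = world angle of tool y line"""
    s=env.state();R=Ro.from_euler('xyz',s['tcp_rot']);a=np.arctan2(*R.as_matrix()[[1,0],1])
    print('t',round(s['t'],2),'pos',np.round(s['eef_pos'],1),'tool-y angle',round(a,4),'F',np.round(s['ft_force'],1),'open',round(s['opening'],3),'grip',round(s['grip_force'],1),'j6',round(s['joints'][5],2))
    if target is not None: print('shift',np.round(R.inv().apply(np.array(target)-s['eef_pos'])/60,3))
    if yaw is not None:
        d=(yaw-a+np.pi/2)%np.pi-np.pi/2; print('turn',round(-np.degrees(d)/5,3))
E
python3 - <<'E'
from h import *
go([420,60,330],np.pi/2+.28)
p=eyes.read_camera('wrist');E=np.array(p['extrinsics']);c=-E[:3,:3].T@E[:3,3];s=env.state()
R=Ro.from_euler('xyz',s['tcp_rot'])
print('cam in tool',R.inv().apply(c-s['eef_pos']),'\n',E[:3,:3]@R.as_matrix(),p['fx'])
E
```

```text
t 1.5 pos [175.6 599.9 214.7] tool-y angle 1.286 F [0.  0.4 0.6] open 1.001 grip 0.0 j6 -0.11
shift [-6.437 -7.491 -1.923]
turn -6.472
cam in tool [  79.75069916    0.96783224 -168.97101928] 
 [[ 2.08058067e-04  9.99999933e-01  3.02039844e-04]
 [-9.59303767e-01  2.84879708e-04 -2.82375995e-01]
 [-2.82376062e-01 -2.30997356e-04  9.59303761e-01]] 425.13746251166435
```

```bash
python3 -m inch '[[[-0.64,-0.75,-0.19],0,-1],[[-0.64,-0.75,-0.19],0,-1],[[-0.64,-0.75,-0.19],0,-1],[[-0.64,-0.75,-0.19],0,-1],[[-0.64,-0.75,-0.19],0,-1],[[-0.64,-0.75,-0.19],0,-1],[[-0.64,-0.75,-0.19],0,-1],[[-0.64,-0.75,-0.19],0,-1],[[-0.64,-0.75,-0.19],0,-1],[[-0.64,-0.75,-0.19],0,-1]]'
cat > look2.py <<'E'
from h import *
import sys
np.set_printoptions(precision=1,suppress=True)
go([420,60,330],np.pi/2+.28)
p=eyes.read_camera('wrist'); save(p,sys.argv[1])
Z=dict(unit=0,bay_floor=10,lip_edge=23,cap_top=132,tape=10,cassette=0,tongue_tip=3,screw_tin=0,wedge=0,bolt=0,offcut=0)
for k in sys.argv[2:]:
    for q in eyes.spot_point(k,p)[:3]: print(k,np.round(q['centre'],1),round(q['score'],2),atz(p,q['centre'],Z[k]))
E
python3 look2.py w1 unit bay_floor lip_edge cap_top tape cassette tongue_tip screw_tin wedge
```

```text
t: 2.8
eef_pos: [418.1, 58.1, 329.3]
tcp_rot: [3.141, 0.001, 2.857]
ft_force: [0.5, 0.2, -0.3]
opening: 1.004
grip_force: 0.0
t 2.8 pos [418.1  58.1 329.3] tool-y angle 1.2859 F [ 0.5  0.2 -0.3] open 1.004 grip 0.0 j6 -1.3
shift [-0.  0. -0.]
turn -6.474
unit [209.9 358.1] 0.81 [463.3  94.9   0. ]
unit [214.9  52.3] 0.4 [ 365.9 -259.9    0. ]
bay_floor [212.6 353.9] 0.78 [462.6  89.   10. ]
lip_edge [264.5 392.3] 0.65 [533.3 116.2  23. ]
cap_top [180.9 462.2] 0.84 [431.5 184.2 132. ]
tape [213.  359.4] 0.9 [464.9  95.1  10. ]
tape [361.9 393.6] 0.73 [671.1  87.1  10. ]
cassette [283.2  86.4] 0.69 [ 458.5 -258.5    0. ]
tongue_tip [336.9 115.9] 0.57 [ 537.7 -251.9    3. ]
screw_tin [177.2 200.8] 0.79 [373.5 -72.2   0. ]
wedge [267.6 136.6] 0.98 [ 456.9 -189.4    0. ]
```

View pics/w1.png

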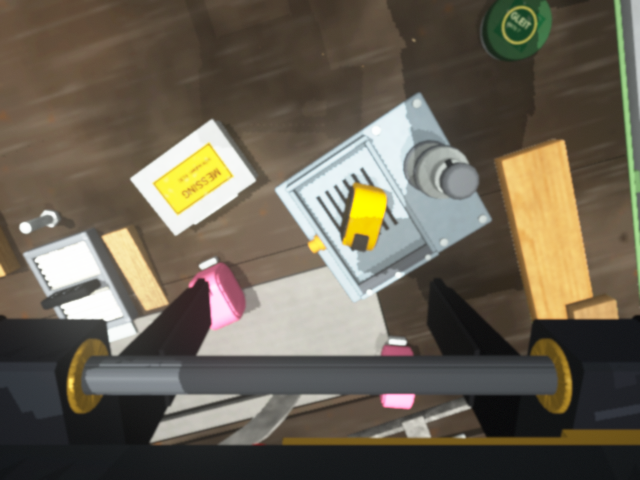

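The wrist view shows the yellow/black tape at (215,366) in the bay, pink look-alikes at (295,220) and (375,397), the cap at (180,462), the cassette at (280,80) with the wedge at (268,137), and the bolt at (220,42). I'll get a closer second view centred on the unit.

```bash
python3 -m inch '[[[0.2,0.5,0.35],0,-1],[[0.2,0.5,0.35],0,-1],[[0,0,0.3],0,-1],[[0,0,0],0,-1],[[0,0,0],0,-1],[[0,0,0],0,-1],[[0,0,0],0,-1],[[0,0,0],0,-1],[[0,0,0],0,-1],[[0,0,0],0,-1]]'
python3 look2.py w2 unit bay_floor lip_edge cap_top tape cassette screw_tin wedge
python3 - <<'E'
import cv2
i=cv2.imread('pics/w2.png');cv2.imwrite('pics/w2c.png',cv2.resize(i[40:340,140:540],None,fx=2,fy=2,interpolation=cv2.INTER_CUBIC))
E
```

```text
t: 4.55
eef_pos: [411.5, 124.4, 268.6]
tcp_rot: [3.141, -0.0, 2.857]
ft_force: [0.4, 0.6, -0.4]
opening: 0.997
grip_force: 0.0
t 4.55 pos [411.5 124.4 268.6] tool-y angle 1.2859 F [ 0.4  0.6 -0.4] open 0.997 grip 0.0 j6 -1.15
shift [-0.4 -1.  -1. ]
turn -6.473
lip_edge [304.3 340. ] 0.92 [530.2 114.   23. ]
lip_edge [307.7  66.6] 0.7 [ 451.9 -167.6   23. ]
cap_top [230.9 400.5] 0.84 [433.9 182.2 132. ]
tape [406.2 349.9] 0.98 [667.   88.8  10. ]
tape [326.  162.4] 0.76 [506.1 -84.6  10. ]
tape [246.8 308.6] 0.67 [463.   98.8  10. ]
cassette [320.    7.5] 0.77 [ 453.5 -256.4    0. ]
cassette [244.5 305.2] 0.6 [462.5  94.9   0. ]
screw_tin [210.5 132. ] 0.85 [375.3 -69.4   0. ]
```

View pics/w2c.png

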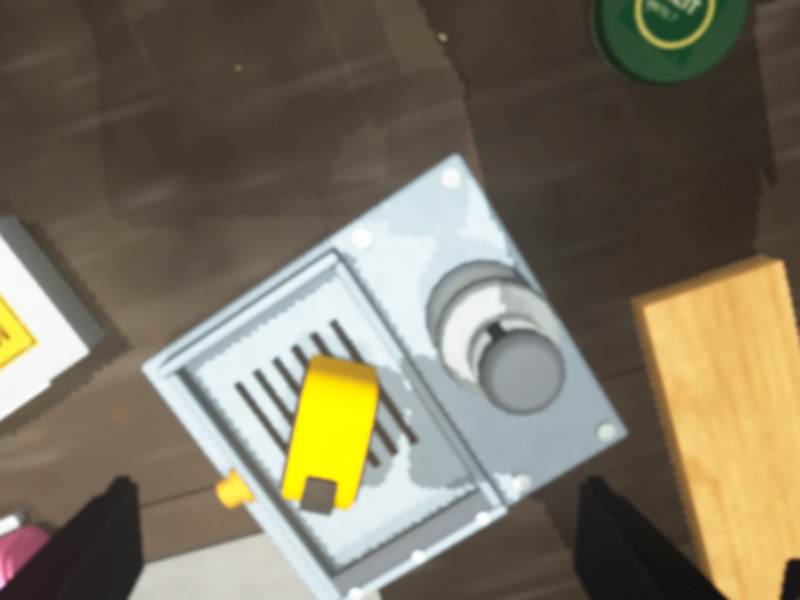

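```bash
python3 - <<'E'
from h import *
from scipy.optimize import least_squares
np.set_printoptions(precision=2,suppress=True)
p=eyes.read_camera('wrist')
px=lambda c,r:[40+r/2,140+c/2]
obs=[((-75,128,10),px(457,154)),((100,128,10),px(628,433)),((-75,-68,10),px(143,367)),((0,95,132),px(522,371))]
def W(u,X):
    c,s=np.cos(u[2]),np.sin(u[2]);return [u[0]+c*X[0]-s*X[1],u[1]+s*X[0]+c*X[1],X[2]]
f=lambda u:np.concatenate([np.subtract(proj(p,W(u,X)),q) for X,q in obs])
r=least_squares(f,[462,95,.33]);print(r.x,r.fun.reshape(-1,2))
a=atz(p,px(346,362),73);b=atz(p,px(315,503),73);print(a,b,np.arctan2(*(a-b)[[1,0]]))
m=max(eyes.cut_out('tape',p),key=lambda q:-np.hypot(*(np.array(q['centre'])-[255,306])))
M=m['mask'];print(m['centre'],m['score'],M.sum())
ys,xs=np.where(M);print([atz(p,[ys.mean(),xs.mean()],z) for z in(40,60)])
c,s=np.cos(r.x[2]),np.sin(r.x[2])
for n,x in(('lip',(74,0,23)),('wallNearTop',(-65,-47,38)),('wallfar',(87,-47,29)),('farR',(87,47,29))):
  q=proj(p,W(r.x,x));print(n,(q[1]-140)*2,(q[0]-40)*2)
for X in (5,): 
  for dx,dy in((-19,-36),(19,-36),(19,36),(-19,36)):pass
E
```

```text
[460.68  93.48   0.31] [[-2.73 -0.21]
 [ 0.08  1.66]
 [ 0.3  -3.27]
 [ 2.36  1.34]]
[422.36 116.68  73.  ] [483.03  83.65  73.  ] 2.6430943544789405
[257.3, 303.8] 0.87 2948
[array([463.23,  95.11,  40.  ]), array([456.79,  97.76,  60.  ])]
lip 403.8772800778339 529.4961852551878
wallNearTop 168.82346796219377 375.31716855176506
wallfar 344.4407792069467 597.1429407143478
farR 493.6726781056275 507.4575009701324
```

```bash
python3 -m inch '[[[0,0,0.4],0.82,-1],[[0,0,0.4],0.82,-1],[[0,0,0.4],0.81,-1],[[-0.45,0,0],0,-1],[[-0.455,-0.01,0],0,-1],[[0,0,0.5],0,-1],[[0,0,0.5],0,-1],[[0,0,0.5],0,-1],[[0,0,0.5],0,-1],[[0,0,0.4],0,-1]]' && python3 -m inch '[[[0,0,0.04],0,-1],[[0,0,0],0,1],[[0,0,0],0,1],[[0,0,0],0,1],[[0,0,0],0,1],[[0,0,0],0,1],[[0,0,0],0,1],[[0,0,-0.3],0,1],[[0,0,-0.5],0,1],[[0,0,-0.5],0,1]]'
python3 - <<'E'
from h import *
go()
E
```

```text
t: 6.35
eef_pos: [458.9, 97.9, 51.5]
tcp_rot: [-3.141, -0.0, 2.643]
ft_force: [-0.1, -0.3, -0.6]
opening: 1.002
grip_force: 0.0
t: 7.6
eef_pos: [458.6, 97.9, 128.8]
tcp_rot: [-3.141, -0.001, 2.643]
ft_force: [-0.8, -0.8, -2.4]
opening: 0.356
grip_force: 30.0
t 7.6 pos [458.6  97.9 128.8] tool-y angle 1.0722 F [-0.8 -0.8 -2.4] open 0.356 grip 30.0 j6 -1.0
```

```bash
python3 -m inch '[[[-0.372,0.542,0],0,1],[[-0.372,0.542,0],0,1],[[-0.372,0.542,0],0,1],[[-0.372,0.541,0],0,1],[[0,0,0.4],0,1],[[0,0,0.4],0,1],[[0,0,0.4],0,1],[[0,0,0.2],0,1],[[0,0,0.05],0,1],[[0,0,0],0,1]]'
python3 - <<'E'
from h import *
go()
p=eyes.read_camera('wrist')
for q in eyes.spot_point('tape',p)[:3]: print(q['centre'],q['score'],atz(p,q['centre'],0))
E
```

```text
t: 8.85
eef_pos: [600.3, 168.5, 44.5]
tcp_rot: [3.141, 0.003, 2.643]
ft_force: [-8.5, -9.4, 31.3]
opening: 0.357
grip_force: 30.1
t 8.85 pos [600.3 168.5  44.5] tool-y angle 1.0727 F [-8.5 -9.4 31.3] open 0.357 grip 30.1 j6 -0.9
[274.9, 319.1] 0.63 [604.35862458 167.38830945   0.        ]
```

```bash
python3 -m inch '[[[0,0,-0.04],0,1],[[0,0,0],0,1],[[0,0,0],0,0.1],[[0,0,0],0,-0.4],[[0,0,0],0,-1],[[0,0,0],0,-1],[[0,0,0],0,-1],[[0,0,-0.4],0,-1],[[0,0,-0.8],0,-1],[[0,0,-1],0,-1]]'
python3 - <<'E'
from h import *
go([411.5,124.4,268.6],1.881)
p=eyes.read_camera('wrist');save(p,'w3')
for q in eyes.spot_point('tape',p)[:3]: print(q['centre'],q['score'],atz(p,q['centre'],0))
E
```

```text
t: 10.2
eef_pos: [598.9, 169.3, 176.2]
tcp_rot: [-3.14, -0.002, 2.643]
ft_force: [1.1, 0.4, -0.7]
opening: 0.997
grip_force: 0.0
t 10.2 pos [598.9 169.3 176.2] tool-y angle 1.0722 F [ 1.1  0.4 -0.7] open 0.997 grip 0.0 j6 -0.9
shift [ 2.389 -2.153 -1.533]
turn -9.269
[325.5, 280.2] 0.97 [674.09471892  89.38933297   0.        ]
[262.4, 3.0] 0.7 [507.72727023 -90.44942006   0.        ]
```

View pics/w3.png

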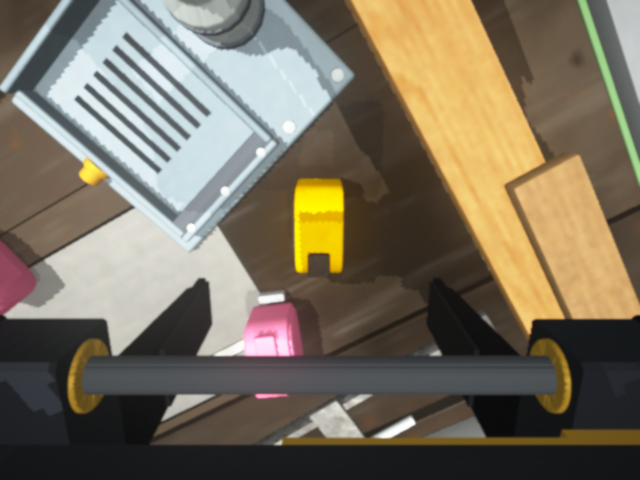

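The yellow tape stands upright at (225,320) on free wood behind the unit, and the bay is empty. I'll measure the bay again from a view centred on it.

```bash
python3 - <<'E'
from h import *
go([395,70,275])
E
python3 -m inch '[[[0.24,-0.36,-0.6],0,-1],[[0.45,-0.58,-0.5],0,-1],[[0.45,-0.58,-0.3],0,-1],[[0.45,-0.58,-0.2],0,-1],[[0.39,-0.58,-0.05],0,-1],[[0.2,-0.2,0],-1,-1],[[0,0,0],-1,-1],[[0,0,0],-1,-1],[[0,0,0],-1,-1],[[0,0,0],-1,-1]]'
cat > unit.py <<'E'
from h import *
import sys
p=eyes.read_camera('wrist');save(p,'w4');go()
for k,z in dict(unit=0,bay_floor=10,lip_edge=23,cap_top=132,cassette=0,wedge=0,bolt=0).items():
    for q in eyes.spot_point(k,p)[:2]: print(k,np.round(q['centre'],1),round(q['score'],2),np.round(atz(p,q['centre'],z),1))
E
python3 unit.py
```

```text
t 10.3 pos [601.8 169.9 181.9] tool-y angle 1.0723 F [0.9 0.3 0.4] open 1.0 grip 0.0 j6 -0.9
shift [ 2.219 -3.1   -1.588]
t: 11.55
eef_pos: [401.8, 80.2, 274.2]
tcp_rot: [3.142, -0.0, 3.082]
ft_force: [-0.4, 0.1, 0.6]
opening: 1.0
grip_force: 0.0
t 11.6 pos [401.8  80.2 274.2] tool-y angle 1.5155 F [-0.7 -0.   0.4] open 1.0 grip 0.0 j6 -1.48
unit [242.7 333.8] 0.77 [459.7  93.8   0. ]
bay_floor [247.  329.6] 0.7 [461.1  88.9  10. ]
bay_floor [173.4 173.3] 0.5 [373.3 -65.7  10. ]
lip_edge [311.2 354.3] 0.7 [531.6 111.7  23. ]
lip_edge [256.5  17. ] 0.28 [ 448.1 -237.6   23. ]
cap_top [252.6 454.2] 0.91 [432.3 183.7 132. ]
cassette [257.7  17. ] 0.67 [ 456.3 -255.7    0. ]
wedge [255.5  80.8] 0.89 [ 458.  -184.9    0. ]
wedge [216.9 536.6] 0.52 [443.6 312.1   0. ]
```

View pics/w4.png

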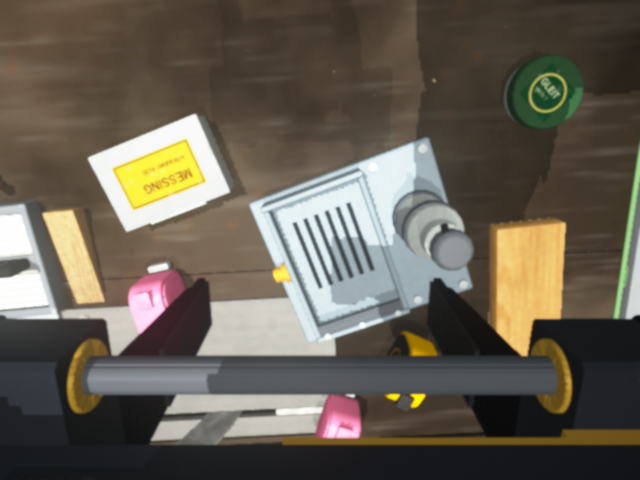

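```bash
cat > fitu.py <<'E'
from h import *
from scipy.optimize import least_squares
np.set_printoptions(precision=2,suppress=True)
p=eyes.read_camera('wrist')
g=cv2.cvtColor(p['pixels'],cv2.COLOR_RGB2GRAY)
c=np.array([[427,138],[471,291],[316,341],[250,207]],np.float32).reshape(-1,1,2)
c2=cv2.cornerSubPix(g,c.copy(),(6,6),(-1,-1),(3,50,.01)).reshape(-1,2);print(c2)
U=[(-75,128,10),(100,128,10),(100,-68,10),(-75,-68,10)]
obs=[(X,[q[1],q[0]]) for X,q in zip(U,c2)]+[((0,0,10),[247,329.6]),((74,0,23),[311.2,354.3]),((0,95,132),[252.6,454.2]),((0,0,0),[242.7,333.8])]
def W(u,X):
    c,s=np.cos(u[2]),np.sin(u[2]);return [u[0]+c*X[0]-s*X[1],u[1]+s*X[0]+c*X[1],X[2]]
f=lambda u,o=obs:np.concatenate([np.subtract(proj(p,W(u,X)),q) for X,q in o])
for o in(obs,obs[:4]):
    r=least_squares(f,[462,95,.33],args=(o,),loss='soft_l1');print(r.x,'\n',f(r.x,o).reshape(-1,2))
i=p['pixels'][:,:,::-1].copy()
for a,b in [((-75,128,10),(100,128,10)),((100,128,10),(100,-68,10)),((-75,-68,10),(-75,128,10)),((-75,-68,10),(100,-68,10)),((-65,-47,38),(-65,47,38)),((-65,47,30),(87,47,30)),((-65,-47,30),(87,-47,30)),((74,-47,29),(74,47,29))]:
    q=[tuple(int(round(v*8)) for v in proj(p,W(r.x,x))[::-1]) for x in(a,b)];cv2.line(i,*q,(0,0,255),1,cv2.LINE_AA,3)
cv2.imwrite('pics/w4o.png',cv2.resize(i[120:360,220:490],None,fx=2.4,fy=2.4,interpolation=cv2.INTER_CUBIC))
E
python3 fitu.py
```

```text
[[427.31 136.4 ]
 [472.09 286.06]
 [321.75 337.17]
 [248.85 203.83]]
[460.82  92.43   0.3 ] 
 [[ -1.06   0.71]
 [  1.9    1.38]
 [  6.7  -14.24]
 [  0.04  -2.12]
 [ -0.82   3.46]
 [ -0.64   2.64]
 [ -0.12  -0.62]
 [  0.71  -1.02]]
[460.29  93.79   0.31] 
 [[ -2.54   1.11]
 [  0.22   3.15]
 [  6.41 -12.18]
 [  0.22  -1.23]]
```

View pics/w4o.png

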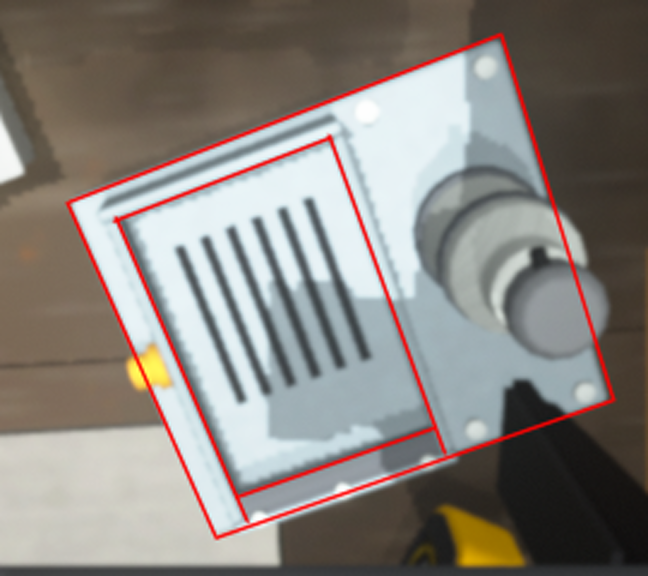

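```bash
python3 -m inch '[[[-0.05,-0.85,0],0,-1],[[-0.05,-0.85,0],0,-1],[[-0.05,-0.85,0],0,-1],[[-0.05,-0.85,0],0,-1],[[-0.05,-0.85,0.2],0,-1],[[0,-0.85,0.5],0,-1],[[0,0,0],-1,-1],[[0,0,0],0,-1],[[0,0,0],0,-1],[[0,0,0],0,-1]]'
sed -i "s/'w4'/'w5'/" unit.py; sed -i 's/unit=0,bay_floor=10,lip_edge=23,cap_top=132,/tongue_tip=3,offcut=0,/' unit.py; python3 unit.py
```

```text
t: 13.25
eef_pos: [398.1, -225.7, 233.0]
tcp_rot: [-3.141, 0.001, -3.117]
ft_force: [0.4, 1.4, 0.6]
opening: 1.0
grip_force: 0.0
t 13.3 pos [ 398.1 -225.7  233. ] tool-y angle 1.5959 F [-0.1  0.2 -0. ] open 0.999 grip 0.0 j6 -2.26
tongue_tip [329.8 284.1] 0.69 [ 538.  -257.9    3. ]
offcut [150.9 189.2] 0.62 [ 356.4 -346.8    0. ]
cassette [254.3 286.4] 0.79 [ 455.6 -256.     0. ]
wedge [257.9 355.3] 0.63 [ 457.7 -187.2    0. ]
bolt [165.7 280. ] 0.61 [ 368.  -262.3    0. ]
```

View pics/w5.png

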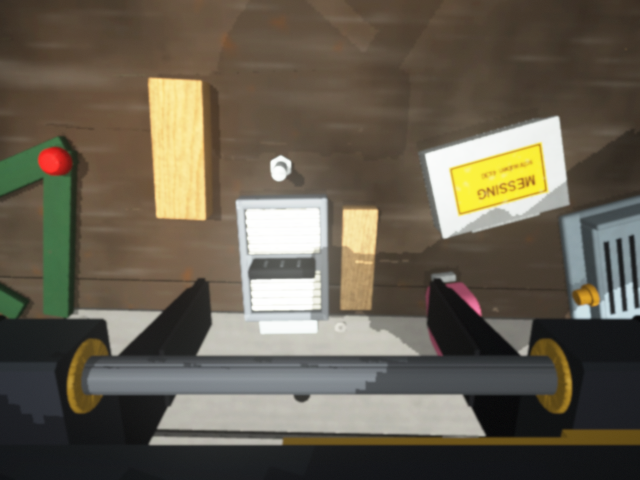

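```bash
cat > fitc.py <<'E'
from h import *
from scipy.optimize import least_squares
np.set_printoptions(precision=2,suppress=True)
p=eyes.read_camera('wrist')
g=cv2.cvtColor(p['pixels'],cv2.COLOR_RGB2GRAY)
def W(u,X):
    c,s=np.cos(u[2]),np.sin(u[2]);return [u[0]+c*X[0]-s*X[1],u[1]+s*X[0]+c*X[1],X[2]]
obs=[((-62,42,22),[197,328]),((-62,-42,22),[199,236]),((62,42,22),[318,328]),((62,-42,22),[320,244]),((84,30,4),[332,317]),((84,-30,4),[333,260])]
f=lambda u,o:np.concatenate([np.subtract(proj(p,W(u,X)),q) for X,q in o])
r=least_squares(f,[457,-256,.03],args=(obs,),loss='soft_l1');print(r.x,'\n',f(r.x,obs).reshape(-1,2))
m=np.zeros_like(g);m[235:295,240:325]=(g[235:295,240:325]<75)
n,l,st,ce=cv2.connectedComponentsWithStats(m);k=1+st[1:,4].argmax();ys,xs=np.where(l==k)
print(st[k],cv2.minAreaRect(np.c_[xs,ys].astype(np.float32)))
for X in [(-6,30,52),(-6,-30,52),(6,30,52),(6,-30,52),(-6,30,22),(-6,-30,22)]: print(X,np.round(proj(p,W(r.x,X))[::-1],1))
go(W(r.x,(0,0,60)),np.pi/2+r.x[2])
E
python3 fitc.py
```

```text
[ 455.49 -256.72    0.04] 
 [[-0.09  0.14]
 [-1.   -0.55]
 [ 2.66  0.88]
 [ 1.57 -0.08]
 [-0.28  0.12]
 [-0.67 -0.36]]
[252 261   7   7  24] ((255.20005798339844, 264.10003662109375), (3.130495071411133, 8.049844741821289), 26.56505012512207)
(-6, 30, 52) [315.5 266.7]
(-6, -30, 52) [247.  267.5]
(6, 30, 52) [315.7 279.5]
(6, -30, 52) [247.8 280.2]
(-6, 30, 22) [315.8 255.6]
(-6, -30, 22) [252.2 256.3]
t 13.6 pos [ 398.  -226.   232.7] tool-y angle 1.5958 F [ 0.2  0.6 -0.7] open 0.999 grip 0.0 j6 -2.26
shift [-0.94 -0.54  2.88]
turn -0.141
```

```bash
python3 -m inch '[[[-0.47,-0.27,0.3],-0.14,-1],[[-0.47,-0.27,0.5],0,-1],[[0,0,0.6],0,-1],[[0,0,0.6],0,-1],[[0,0,0.6],0,-1],[[0,0,0.4],0,-1],[[0,0,0.2],0,-1],[[0,0,0],0,-1],[[0,0,0],0,0],[[0,0,0],0,1]]'
python3 -c "
from h import *
go([455.5,-256.7,41])"
```

```text
t: 14.85
eef_pos: [455.6, -257.0, 41.5]
tcp_rot: [-3.141, 0.001, -3.104]
ft_force: [0.1, 0.6, -0.6]
opening: 0.842
grip_force: 0.0
t 14.85 pos [ 455.6 -257.    41.5] tool-y angle 1.6081 F [ 0.1  0.6 -0.6] open 0.842 grip 0.0 j6 -2.25
shift [0.002 0.004 0.008]
```

```bash
python3 -m inch '[[[0,0,0],0,1],[[0,0,0],0,1],[[0,0,0],0,1],[[0,0,0],0,1],[[0,0,-0.1],0,1],[[0,0,-0.2],0,1],[[0,0,-0.3],0,1],[[0,0,-0.4],0,1],[[0,0,-0.3],0,1],[[0,0,-0.2],0,1]]'
python3 - <<'E'
from h import *
go([440,93.3-10,150],1.879)
p=eyes.read_camera('wrist')
for k in('cassette','tongue_tip','wedge'):
  for q in eyes.spot_point(k,p)[:2]: print(k,np.round(q['centre'],1),round(q['score'],2),np.round(atz(p,q['centre'],85 if k!='wedge' else 0),1))
E
```

```text
t: 16.1
eef_pos: [455.4, -256.8, 131.9]
tcp_rot: [-3.141, 0.001, -3.104]
ft_force: [0.8, -0.3, -1.9]
opening: 0.624
grip_force: 30.0
t 16.1 pos [ 455.4 -256.8  131.9] tool-y angle 1.6081 F [ 0.8 -0.3 -1.9] open 0.624 grip 30.0 j6 -2.25
shift [ 0.044  5.673 -0.304]
turn -3.104
cassette [270.1 318.7] 0.85 [ 458. -256.   85.]
tongue_tip [406.6 318.6] 0.65 [ 545.3 -252.8   85. ]
wedge [231.7 415.4] 0.58 [ 457.6 -185.     0. ]
```

```bash
python3 -m inch '[[[0.02,0.3,-0.15],0,1],[[0.02,0.6,-0.15],0,1],[[0.02,0.8,0],-0.5,1],[[0,0.8,0],-0.5,1],[[0,0.8,0],-0.5,1],[[0,0.8,0],-0.5,1],[[0,0.75,0],-0.5,1],[[0,0.5,0],-0.4,1],[[0,0.2,0],-0.2,1],[[0,0,0],0,1]]'
python3 - <<'E'
from h import *
go([434.8,85.1,100],1.879)
E
```

```text
t: 17.55
eef_pos: [409.3, 72.8, 148.7]
tcp_rot: [3.142, -0.0, -2.833]
ft_force: [-0.4, 0.1, -2.5]
opening: 0.625
grip_force: 30.0
t 17.55 pos [409.3  72.8 148.7] tool-y angle 1.8797 F [-0.4  0.1 -2.5] open 0.625 grip 30.0 j6 -1.86
shift [-0.468  0.066  0.811]
turn 0.008
```

```bash
python3 -m inch '[[[-0.2,0.033,0.2],0,1],[[-0.2,0.033,0.3],0,1],[[-0.068,0,0.2],0,1],[[0,0,0.1],0,1],[[0,0,0],0,1],[[0,0,0],0,1],[[0,0,0],0,1],[[0,0,0],0,1],[[0,0,0],0,1],[[0,0,0],0,1]]'
cat > cas.py <<'E'
from h import *
np.set_printoptions(precision=1,suppress=True)
go()
c,s=np.cos(.308),np.sin(.308)
def U(x): d=np.array(x)-[460.5,93.3,0]; return np.array([c*d[0]+s*d[1],-s*d[0]+c*d[1],d[2]])
P={n:eyes.read_camera(n) for n in('wrist','scene','top')}
for k in('cassette','tongue_tip','lip_edge'):
    L=[]
    for n,p in P.items():
        q=[q for q in eyes.spot_point(k,p) if np.linalg.norm(atz(p,q['centre'],30)[:2]-[460,100])<140]
        if q: L.append((p,q[0]['centre'])); print(k,n,np.round(q[0]['centre'],1),round(q[0]['score'],2),'unit@z50',U(atz(p,q[0]['centre'],50)))
    if len(L)>1: x,e=tri(L);print('  tri unit',U(x),np.round(e,1))
E
python3 cas.py; python3 - <<'E'
from h import *
for n in('wrist','scene'):
    save(eyes.read_camera(n),'x_'+n)
a=cv2.imread('pics/x_wrist.png')[120:420,120:520];b=cv2.imread('pics/x_scene.png')[180:290,215:335]
cv2.imwrite('pics/x.png',np.hstack([cv2.resize(a,(440,330)),cv2.resize(b,(360,330),interpolation=cv2.INTER_CUBIC)]))
E
```

```text
t: 18.8
eef_pos: [435.1, 84.6, 100.7]
tcp_rot: [3.142, 0.0, -2.834]
ft_force: [-0.1, 0.3, -2.9]
opening: 0.628
grip_force: 30.0
t 18.8 pos [435.1  84.6 100.7] tool-y angle 1.8786 F [-0.1  0.3 -2.9] open 0.628 grip 30.0 j6 -1.84
cassette wrist [269.7 318.8] 0.89 unit@z50 [-22.8   0.1  50. ]
cassette scene [236.  277.2] 0.92 unit@z50 [-20.9  15.2  50. ]
  tri unit [-30.5   0.7  66. ] [1.7 1.7]
tongue_tip wrist [405.2 315.9] 0.56 unit@z50 [65.3 -1.7 50. ]
tongue_tip scene [215.5 307.2] 0.88 unit@z50 [84.1 22.5 50. ]
  tri unit [55.8 -1.9 73.1] [6.7 6.7]
lip_edge scene [230.7 313.3] 0.64 unit@z50 [ 54.8 -30.2  50. ]
```

View pics/x.png

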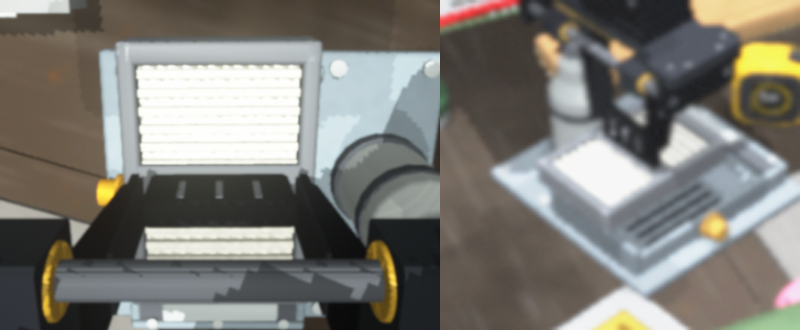

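```bash
python3 -m inch '[[[0,0,0.2],0,1],[[0,0,0.12],0,1],[[0,0,0.03],0,1],[[0,0,0.03],0,1],[[0,0,0.03],0,1],[[0,0,0.03],0,1],[[0,0,0.03],0,1],[[0,0,0.03],0,1],[[0,0,0],0,1],[[0,0,0],0,1]]'; python3 cas.py
```

```text
t: 20.75
eef_pos: [438.6, 85.1, 72.1]
tcp_rot: [-3.14, 0.008, -2.834]
ft_force: [8.0, 6.0, 9.5]
opening: 0.63
grip_force: 30.0
t 20.75 pos [438.6  85.1  72.1] tool-y angle 1.8783 F [8.  6.  9.5] open 0.63 grip 30.0 j6 -1.84
cassette wrist [263.1 320. ] 0.76 unit@z50 [-33.4  -0.   50. ]
cassette scene [246. 278.] 0.62 unit@z50 [-42.8 -13.1  50. ]
  tri unit [-29.5   0.6  34.1] [2. 2.]
tongue_tip scene [233.5 308.8] 0.72 unit@z50 [ 39.8 -30.2  50. ]
lip_edge wrist [412.5 318.6] 0.69 unit@z50 [51.7 -0.7 50. ]
lip_edge scene [234.8 310.8] 0.97 unit@z50 [ 40. -37.  50.]
  tri unit [77.7 -1.  10.3] [5. 5.]
```

```bash
python3 -m inch '[[[-0.03,0,0.015],0,1],[[-0.03,0,0.015],0,1],[[-0.02,0,0.01],0,1],[[0,0,0],0,1],[[0,0,0],0,1],[[0,0,0],0,1],[[0,0,0],0,1],[[0,0,0],0,1],[[0,0,0],0,1],[[0,0,0],0,1]]'; cat > tilt.py <<'E'
from h import *
go()
p=eyes.read_camera('wrist');save(p,'tilt');s=env.state();R=Ro.from_euler('xyz',s['tcp_rot']).as_matrix()
ux=-R[:,0];T=s['eef_pos']+np.array([0,0,5])
def pt(th,x,y,z):
    z-=46; dx=x*np.cos(th)+z*np.sin(th); dz=-x*np.sin(th)+z*np.cos(th)
    return T+ux*dx+R[:,1]*y+np.array([0,0,dz])
for th in(0,.05,.1,.15,.2,.25,.3): print(th,'tail top',np.round(proj(p,pt(th,-62,0,22)),1),'inner -52',np.round(proj(p,pt(th,-52,0,22))[0],1),'cornersL/R',np.round(proj(p,pt(th,-62,-42,22))[::-1],1),np.round(proj(p,pt(th,-62,42,22))[::-1],1))
g=p['pixels'].mean(2);print(g[90:250:2,300:340].mean(1).astype(int))
E
python3 tilt.py
```

```text
t: 22.6
eef_pos: [440.9, 86.0, 68.7]
tcp_rot: [-3.141, 0.003, -2.834]
ft_force: [5.4, -1.2, 5.6]
opening: 0.624
grip_force: 30.0
t 22.6 pos [440.9  86.   68.7] tool-y angle 1.8785 F [ 5.4 -1.2  5.6] open 0.624 grip 30.0 j6 -1.83
0 tail top [153.3 317.3] inner -52 176.2 cornersL/R [220.9 153.2] [413.8 153.3]
0.05 tail top [151.3 317.3] inner -52 174.5 cornersL/R [219.1 151.3] [415.5 151.3]
0.1 tail top [149.7 317.2] inner -52 173.1 cornersL/R [217.2 149.6] [417.3 149.7]
0.15 tail top [148.4 317.2] inner -52 171.9 cornersL/R [215.3 148.3] [419.1 148.4]
0.2 tail top [147.4 317.1] inner -52 171.1 cornersL/R [213.3 147.4] [421.  147.4]
0.25 tail top [146.9 317.1] inner -52 170.6 cornersL/R [211.2 146.9] [423.  146.9]
0.3 tail top [146.7 317.1] inner -52 170.4 cornersL/R [209.1 146.7] [425.1 146.8]
[ 57  57  58  59  60  61  61  62  62  63  64  64  65  66  67  67  68  69
  70  72  74  77  80  82  85  87 101 118 121 123 125 127 131 155 179 181
 180 180 179 179 178 177 175 158 167 228 252 253 252 246 244 252 253 245
 249 253 253 251 244 251 253 248 244 253 253 252 245 251 253 245 245 253
 253 251 247 253 251 237 251 253]
```

```bash
python3 - <<'E'
import cv2,numpy as np
for f in('x_wrist','tilt'):
    i=cv2.imread(f'pics/{f}.png').astype(int).mean(2)
    print(f);
    for r in(150,166,190):print(r,'L',i[r-2:r+3,200:250].mean(0).astype(int)[::2],'R',i[r-2:r+3,390:440].mean(0).astype(int)[::2])
    print('col',i[130:190:2,300:340].mean(1).astype(int))
    # band pos of white pleats
    w=i>215;rr=i[160:260,300:340].mean(1);print('first white row',160+np.argmax(rr>215), 'white cols at 200',np.where(w[200,200:440])[0][[0,-1]]+200,'at 250',np.where(w[235,200:440])[0][[0,-1]]+200)
E
```

```text
x_wrist
150 L [90 86 82 82 87 86 82 85 86 86 86 86 86 86 86 87 87 87 88 88 88 87 88 88
 88] R [76 76 76 77 76 75 73 72 70 69 69 69 69 69 70 70 71 72 72 73 74 74 74 75
 75]
166 L [ 93  94  95  96  98 120 147 160 166 165 160 154 153 178 189 185 188 218
 213 197 197 197 197 197 197] R [193 193 192 192 192 191 189 187 184 179 168 142 129 130 129 129 127 125
 126 125 125 125 125 123 124]
190 L [ 85  86  86  86  87 108 175 202 209 210 210 209 203 173 169 183 186 188
 189 186 164 131 192 246 251] R [248 223 146 158 185 193 191 188 184 174 150 148 187 205 207 203 189 192
 196 210 210 207 208 207 207]
col [ 68  69  70  71  74  76  79  82  84  85  87  89  96 107 150 187 201 201
 199 197 193 188 183 165 156 230 239 251 253 253]
first white row 180 white cols at 200 [246 391] at 250 [216 439]
tilt
150 L [ 95  95  94  93  93  92  92  92  91  90  91  99 110 115 116 117 117 118
 118 118 118 118 119 119 119] R [121 121 121 120 120 120 119 119 123 122 123 122 114  94  76  72  71  71
  70  70  71  71  72  72  73]
166 L [206 206 206 205 204 203 202 201 197 175 161 166 167 167 168 168 169 170
 171 171 171 172 171 168 172] R [175 175 175 174 174 173 173 173 173 170 169 169 168 167 159 157 191 197
 197 197 197 197 196 196 195]
190 L [204 212 212 213 213 211 208 186 177 189 172 156 167 171 172 172 172 168
 152 124 123 200 244 248 242] R [236 236 248 241 161 133 158 171 175 175 174 173 169 151 140 154 175 168
 152 179 200 209 210 203 187]
col [ 74  77  80  82  85  87 101 118 121 123 125 127 131 155 179 181 180 180
 179 179 178 177 175 158 167 228 252 253 252 246]
first white row 180 white cols at 200 [241 397] at 250 [245 394]
```

```bash
python3 -m inch '[[[0,0,-0.035],0,1],[[-0.03,0,0],0,1],[[-0.06,0,0],0,1],[[-0.08,0,0],0,1],[[-0.08,0,0],0,1],[[-0.08,0,0],0,1],[[-0.06,0,0],0,1],[[-0.03,0,0],0,1],[[0,0,0],0,1],[[0,0,0],0,1]]'; cat > st.py <<'E'
from h import *
go(); s=env.state()
p=eyes.read_camera('wrist');g=p['pixels'].mean(2);save(p,'tilt')
for r in(166,200,235):
    w=np.where(g[r-1:r+2].mean(0)[200:440]>215)[0]+200; print(r,w[[0,-1]] if len(w) else 0)
d=s['eef_pos']-[460.5,93.3,0];c,n=np.cos(.308),np.sin(.308)
print('grip in unit x,y',c*d[0]+n*d[1],-n*d[0]+c*d[1],'F unit x,y,z',c*s['ft_force'][0]+n*s['ft_force'][1],-n*s['ft_force'][0]+c*s['ft_force'][1],s['ft_force'][2])
E
python3 st.py
```

```text
t: 23.9
eef_pos: [463.6, 93.7, 70.3]
tcp_rot: [3.141, -0.0, -2.834]
ft_force: [-0.4, 0.2, -3.2]
opening: 0.63
grip_force: 30.0
t 23.9 pos [463.6  93.7  70.3] tool-y angle 1.8785 F [-0.4  0.2 -3.2] open 0.63 grip 30.0 j6 -1.82
166 0
200 [242 396]
235 [245 430]
grip in unit x,y 3.0627564418626787 -0.549777602289532 F unit x,y,z -0.2969875894945124 0.25375871861116817 -3.2155668422663273
```

```bash
python3 -m inch '[[[-0.025,0,0],0,1],[[-0.025,0,0],0,1],[[-0.025,0,0],0,1],[[-0.025,0,0],0,1],[[-0.025,0,0],0,1],[[0,0,0],0,1],[[0,0,0],0,1],[[0,0,0],0,1],[[0,0,0],0,1],[[0,0,0],0,1]]'; python3 st.py; python3 cas.py | grep -A3 tongue
```

```text
t: 25.2
eef_pos: [470.2, 95.9, 70.2]
tcp_rot: [3.141, -0.001, -2.834]
ft_force: [-5.4, -1.9, -0.3]
opening: 0.628
grip_force: 30.0
t 25.2 pos [470.2  95.9  70.2] tool-y angle 1.8785 F [-5.4 -1.9 -0.3] open 0.628 grip 30.0 j6 -1.82
166 0
200 [242 397]
235 [246 393]
grip in unit x,y 9.986544588179353 -0.4447005015881538 F unit x,y,z -5.6909337504974085 -0.16116152172965426 -0.34038805771098674
tongue_tip scene [229.4 311.9] 0.78 unit@z50 [ 55.7 -24.4  50. ]
lip_edge scene [234.4 310.5] 0.61 unit@z50 [ 40.5 -35.4  50. ]
```

```bash
python3 -m inch '[[[0.005,0,0.02],0,1],[[0.005,0,0.02],0,1],[[0.01,0,0.02],0,1],[[0.01,0,0.02],0,1],[[0.01,0,0.02],0,1],[[0,0,0],0,1],[[0,0,0],0,1],[[0,0,0],0,1],[[0,0,0],0,1],[[0,0,0],0,1]]'; python3 st.py;  python3 - <<'E'
from h import *
for n in('wrist','scene'):
    save(eyes.read_camera(n),'y_'+n)
a=cv2.imread('pics/y_wrist.png')[120:480,120:520];b=cv2.imread('pics/y_scene.png')[185:275,235:335]
cv2.imwrite('pics/y.png',np.hstack([cv2.resize(a,(367,330)),cv2.resize(b,(400,360),interpolation=cv2.INTER_CUBIC)[:330]]))
E
```

```text
t: 27.1
eef_pos: [468.6, 95.3, 64.4]
tcp_rot: [3.142, 0.0, -2.834]
ft_force: [-4.6, -1.3, 3.2]
opening: 0.627
grip_force: 30.0
t 27.1 pos [468.6  95.3  64.4] tool-y angle 1.8785 F [-4.6 -1.3  3.2] open 0.627 grip 30.0 j6 -1.82
166 0
200 [242 396]
235 [246 393]
grip in unit x,y 8.316606880351813 -0.5826576042774338 F unit x,y,z -4.808772248572489 0.1786392358555886 3.171547770956808
```

View pics/y.png

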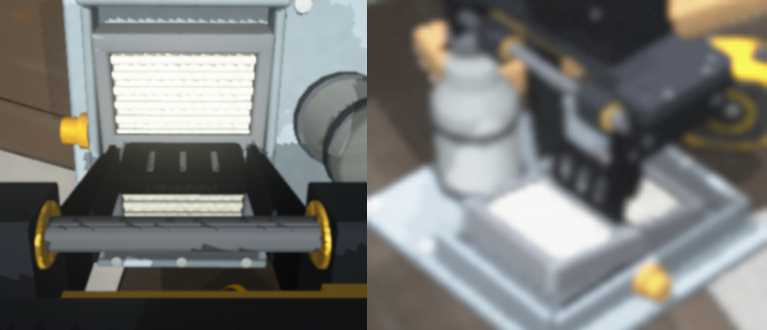

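The cassette's tail is raised inside the near wall, and its front dips under the lip (lip bolts at about (262,180) in the left half). The tongue is hooked, so I'm swinging the tail down slowly.

```bash
python3 -m inch '[[[0.018,0,0.026],0,1],[[0.018,0,0.026],0,1],[[0.018,0,0.026],0,1],[[0.018,0,0.026],0,1],[[0.018,0,0.026],0,1],[[0.018,0,0.026],0,1],[[0.018,0,0.026],0,1],[[0,0,0],0,1],[[0,0,0],0,1],[[0,0,0],0,1]]'; python3 st.py
```

```text
t: 28.5
eef_pos: [461.7, 93.0, 53.5]
tcp_rot: [-3.142, 0.001, -2.834]
ft_force: [0.4, 0.0, -1.0]
opening: 0.627
grip_force: 30.0
t 28.5 pos [461.7  93.   53.5] tool-y angle 1.8785 F [ 0.4  0.  -1. ] open 0.627 grip 30.0 j6 -1.82
166 [227 408]
200 [246 392]
235 [249 390]
grip in unit x,y 1.0223977653556882 -0.6439729199322978 F unit x,y,z 0.416647395568505 -0.09516348535035642 -1.0027782830425869
```

```bash
python3 -m inch '[[[0.006,0,0.015],0,1],[[0.006,0,0.015],0,1],[[0,0,0.015],0,1],[[0,0,0.01],0,1],[[0,0,0],0,1],[[0,0,0],0,1],[[0,0,0],0,1],[[0,0,0],0,1],[[0,0,0],0,1],[[0,0,0],0,1]]'; python3 st.py; python3 cas.py|grep -v scene
```

```text
t: 29.8
eef_pos: [460.5, 92.8, 50.1]
tcp_rot: [3.141, -0.0, -2.834]
ft_force: [-4.6, -1.5, 5.3]
opening: 0.626
grip_force: 30.0
t 29.8 pos [460.5  92.8  50.1] tool-y angle 1.8785 F [-4.6 -1.5  5.3] open 0.626 grip 30.0 j6 -1.82
166 [228 231]
200 [246 392]
235 [249 390]
grip in unit x,y -0.18762275556251343 -0.5031127960372418 F unit x,y,z -4.821664897352379 -0.07584909646270077 5.324124056187598
t 29.85 pos [460.5  92.8  50.1] tool-y angle 1.8784 F [-5.  -1.2  3.9] open 0.627 grip 30.0 j6 -1.82
cassette wrist [276.8 319.1] 0.76 unit@z50 [-12.1   0.3  50. ]
  tri unit [ 0.7  0.7 14.9] [1.1 1.1]
tongue_tip wrist [407.7 316.2] 0.65 unit@z50 [53.8 -1.1 50. ]
  tri unit [85.6 -1.5 16.7] [4.4 4.4]
lip_edge wrist [407.6 319.6] 0.56 unit@z50 [53.7  0.5 50. ]
  tri unit [79.4  0.6 18. ] [0.4 0.4]
```

```bash
python3 -m inch '[[[0,0,0],0,0.1],[[0,0,0],0,-0.3],[[0,0,0],0,-0.6],[[0,0,0],0,-0.6],[[0,0,0],0,-0.6],[[0,0,-0.2],0,-0.6],[[0,0,-0.6],0,-0.6],[[0,0,-0.6],0,-0.6],[[0,0,-0.4],0,-0.6],[[0,0,0],0,1]]'; python3 - <<'E'
from h import *
from scipy.optimize import least_squares
np.set_printoptions(precision=2,suppress=True)
go()
p=eyes.read_camera('wrist');save(p,'z')
g=p['pixels'].mean(2)
def W(x,y,z):
    c,s=np.cos(.308),np.sin(.308);return [460.5+c*x-s*y,93.3+s*x+c*y,z]
# predicted white pleat/frame edges
for X in [(-62,-42,32),(-62,42,32),(-62,0,32),(62,0,32),(62,42,32),(62,-42,32),(-6,30,62),(-6,-30,62),(6,30,62),(6,-30,62),(-65,0,38),(74,0,29),(0,95,132)]: print(X,np.round(proj(p,W(*X)),1))
for k in('cassette','tongue_tip','lip_edge','cap_top'):
    for q in eyes.spot_point(k,p)[:1]: print(k,np.round(q['centre'],1),round(q['score'],2))
E
```

```text
t: 31.7
eef_pos: [461.3, 92.8, 160.0]
tcp_rot: [-3.141, 0.004, -2.834]
ft_force: [0.2, -0.0, -0.7]
opening: 0.741
grip_force: 0.0
t 31.7 pos [461.3  92.8 160. ] tool-y angle 1.8787 F [ 0.2 -0.  -0.7] open 0.741 grip 0.0 j6 -1.82
(-62, -42, 32) [137.  257.4]
(-62, 42, 32) [137.  380.8]
(-62, 0, 32) [137.  319.1]
(62, 0, 32) [303.5 319. ]
(62, 42, 32) [303.6 374. ]
(62, -42, 32) [303.5 264.1]
(-6, 30, 62) [228.1 365.1]
(-6, -30, 62) [228.1 272.9]
(6, 30, 62) [245.7 364.6]
(6, -30, 62) [245.6 273.5]
(-65, 0, 38) [132.9 319.1]
(74, 0, 29) [316. 319.]
(0, 95, 132) [277.2 510.2]
cassette [276.  509.1] 0.65
tongue_tip [319.2 317.5] 0.89
lip_edge [309.1 317.8] 0.56
cap_top [277.4 508.4] 0.7
```

```bash
python3 - <<'E'
import cv2
g=cv2.imread('pics/z.png').mean(2)
print('col 300-338 rows120-330',g[120:330:2,300:338].mean(1).astype(int).tolist())
print('row 150-ish cols 245-395',g[165:170,245:396:2].mean(0).astype(int).tolist())
print('row 290 cols',g[285:290,245:396:2].mean(0).astype(int).tolist())
E
python3 -m inch '[[[0,0,0],0,1],[[0,0,0.4],0,1],[[0,0,0.5],0,1],[[0,0,0.5],0,1],[[0,0,0.12],0,1],[[0,0,0.04],0,1],[[0,0,0.04],0,1],[[0,0,0.02],0,1],[[0,0,0],0,1],[[0,0,0],0,1]]'; python3 -c "
from h import *
go([460.5-95*.3032,93.3+95*.9529,150])"
```

```text
col 300-338 rows120-330 [204, 198, 161, 206, 218, 198, 156, 138, 143, 141, 123, 149, 200, 212, 208, 202, 194, 175, 194, 242, 252, 253, 246, 251, 253, 250, 253, 252, 248, 253, 253, 251, 253, 252, 252, 253, 251, 253, 253, 251, 253, 252, 252, 254, 253, 252, 253, 247, 234, 188, 191, 130, 84, 84, 84, 83, 82, 87, 94, 96, 94, 90, 87, 90, 215, 253, 253, 252, 248, 254, 253, 253, 251, 244, 251, 245, 243, 229, 221, 238, 236, 235, 208, 223, 241, 219, 122, 103, 134, 149, 148, 145, 140, 152, 164, 164, 147, 87, 87, 99, 99, 100, 101, 99, 99]
row 150-ish cols 245-395 [185, 197, 198, 170, 109, 98, 132, 140, 173, 193, 196, 194, 166, 186, 252, 253, 252, 253, 253, 253, 251, 251, 252, 252, 250, 249, 252, 252, 250, 252, 253, 252, 250, 251, 252, 251, 250, 249, 252, 251, 250, 252, 252, 251, 248, 251, 253, 251, 248, 250, 252, 251, 250, 252, 252, 250, 248, 251, 252, 251, 252, 236, 163, 193, 199, 194, 181, 157, 187, 148, 109, 160, 201, 202, 181, 182]
row 290 cols [222, 222, 204, 207, 216, 185, 114, 92, 135, 149, 130, 140, 143, 144, 132, 185, 224, 225, 223, 222, 223, 223, 222, 221, 221, 223, 225, 223, 222, 223, 225, 224, 224, 224, 224, 222, 222, 222, 224, 226, 233, 234, 234, 238, 234, 236, 242, 240, 233, 232, 241, 238, 240, 243, 238, 229, 224, 223, 220, 186, 128, 142, 145, 142, 134, 140, 108, 88, 127, 151, 150, 138, 153, 158, 158, 158]
t: 33.2
eef_pos: [461.1, 92.8, 62.2]
tcp_rot: [-3.141, 0.002, -2.834]
ft_force: [-2.3, -0.6, 11.3]
opening: 0.006
grip_force: 5.7
t 33.2 pos [461.1  92.8  62.2] tool-y angle 1.8786 F [-2.3 -0.6 11.3] open 0.006 grip 5.7 j6 -1.82
shift [ 0.005  1.594 -1.464]
```

```bash
python3 -m inch '[[[0,0,-0.4],0,1],[[0,0,-0.6],0,1],[[0,0,-0.5],0,1],[[0,0.4,0],0,1],[[0,0.8,0],0,1],[[0,0.394,0],0,1],[[0,0,0],0,1],[[0,0,0],0,1],[[0,0,0],0,1],[[0,0,0],0,1]]'; python3 - <<'E'
from h import *
np.set_printoptions(precision=1,suppress=True)
go([460.5-95*.3032,93.3+95*.9529,124])
P=[(n,eyes.read_camera(n)) for n in('wrist','top','scene')]
for n,p in P:
    for q in eyes.spot_point('cap_top',p)[:2]: print(n,np.round(q['centre'],1),round(q['score'],2),atz(p,q['centre'],132))
E
```

```text
t: 34.45
eef_pos: [432.0, 183.3, 150.9]
tcp_rot: [3.142, 0.0, -2.835]
ft_force: [0.4, -0.3, 0.5]
opening: 0.004
grip_force: 0.0
t 34.45 pos [432.  183.3 150.9] tool-y angle 1.8775 F [ 0.4 -0.3  0.5] open 0.004 grip 0.0 j6 -1.62
shift [0.  0.  0.4]
wrist [287.7 319.2] 0.76 [432.8 184.5 132. ]
scene [190.4 259.2] 0.63 [428.8 184.2 132. ]
```

Aligned. Now I'll press: down about 28 mm in slow rows, hold, and read the force.

```bash
python3 -m inch '[[[0,0,0.2],0,1],[[0,0,0.1],0,1],[[0,0,0.05],0,1],[[0,0,0.05],0,1],[[0,0,0.03],0,1],[[0,0,0.03],0,1],[[0,0,0.02],0,1],[[0,0,0],0,1],[[0,0,0],0,1],[[0,0,0],0,1]]'
```

```text
t: 36.0
eef_pos: [431.6, 183.9, 123.4]
tcp_rot: [-3.142, 0.001, -2.834]
ft_force: [-7.7, -2.7, 23.2]
opening: 0.007
grip_force: 11.3
```

```bash
python3 -m inch '[[[0,0,0],0,1],[[0,0,0],0,1],[[0,0,-0.1],0,1],[[0,0,-0.2],0,1],[[0,0,-0.5],0,1],[[0,-0.4,-0.6],0,1],[[0.5,-0.4,-0.6],0,1],[[0.5,0,-0.3],0,1],[[0,0,0],0,1],[[0,0,0],0,1]]'; python3 - <<'E'
from h import *
np.set_printoptions(precision=1,suppress=True)
go()
p=eyes.read_camera('wrist');save(p,'f')
def W(x,y,z):
    c,s=np.cos(.308),np.sin(.308);return [460.5+c*x-s*y,93.3+s*x+c*y,z]
for k,X in dict(cap_top=(0,95,132),cassette=(0,0,10),lip_edge=(74,0,23),tongue_tip=(84,0,13),tape=(155,30,0)).items():
    print(k,'pred',np.round(proj(p,W(*X)),1),[(np.round(q['centre'],1),round(q['score'],2)) for q in eyes.spot_point(k,p)[:2]])
g=p['pixels'].mean(2)
# rib & frame edges along bay axis line
for X in range(-76,90,3):
    r,c=proj(p,W(X,20,32)); print((X,int(g[int(round(r)),int(round(c))])),end=' ')
T=eyes.read_camera('top');S=eyes.read_camera('scene')
print()
for k in('wedge','bolt','screw_tin','offcut','wax_tin'):
    print(k,[(np.round(q['centre'],1)) for q in eyes.spot_point(k,T)[:1]+eyes.spot_point(k,S)[:1]])
E
```

```text
t: 37.25
eef_pos: [389.6, 120.1, 260.2]
tcp_rot: [-3.142, 0.001, -2.834]
ft_force: [-0.5, 0.0, -0.5]
opening: 0.006
grip_force: 0.0
t 37.25 pos [389.6 120.1 260.2] tool-y angle 1.8785 F [-0.5  0.  -0.5] open 0.006 grip 0.0 j6 -1.74
cap_top pred [301.5 380.9] [(array([300.9, 381.8]), 0.59)]
cassette pred [251.2 273. ] [(array([253.3, 272.7]), 0.77)]
lip_edge pred [321.5 273.9] [(array([118.3, 136.9]), 0.37)]
tongue_tip pred [325.4 275.1] [(array([324.1, 273.1]), 0.82), (array([300.7, 382. ]), 0.44)]
tape pred [375.  303.8] [(array([238.8,  95.3]), 0.7), (array([118.6, 136.7]), 0.61)]
(-76, 208) (-73, 136) (-70, 170) (-67, 238) (-64, 181) (-61, 116) (-58, 188) (-55, 229) (-52, 221) (-49, 243) (-46, 254) (-43, 254) (-40, 252) (-37, 253) (-34, 254) (-31, 254) (-28, 254) (-25, 252) (-22, 254) (-19, 254) (-16, 254) (-13, 253) (-10, 252) (-7, 240) (-4, 193) (-1, 103) (2, 89) (5, 87) (8, 88) (11, 92) (14, 90) (17, 88) (20, 186) (23, 214) (26, 240) (29, 237) (32, 231) (35, 239) (38, 216) (41, 237) (44, 235) (47, 220) (50, 234) (53, 119) (56, 141) (59, 143) (62, 116) (65, 89) (68, 60) (71, 56) (74, 54) (77, 54) (80, 50) (83, 50) (86, 48) (89, 46) 
wedge [array([261.7, 384.9]), array([333., 347.])]
bolt [array([297.6, 417.4]), array([374.9, 314.5])]
screw_tin [array([291.1, 343.3]), array([311., 282.])]
offcut []
wax_tin [array([297.7, 448.4]), array([215.5, 203.7])]
```

```bash
python3 -c "
from cell import env
print(env.job_done())"
```

```text
the job is handed in; nothing more can be done
None
```

The job is handed in, at about 37 s of the 69 s allowed: the tape measure stands upright behind the unit, the cassette is hooked under the lip and lies flat and home in the bay, the cap was pressed fully down and came back up, and I saw no sign that the other things on the table had moved, except that the last check couldn't find the pine offcut.

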